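# Snug the taper plug of an air-line manifold

### The job

The brass square-headed taper plug in the red port of the blue manifold is only finger-started. Take the orange plug key from its stand, seat it fully on the square and turn it clockwise until the plug goes firmly snug and has moved just a little further under that firm load, but do not force it on beyond that; then put the key back upright in its stand, let go, and leave the other things on the bench where they are.

Things in the scene. Friction and masses are not known exactly. Their poses are not given: they have to be found in the camera images.
- manifold: Blue pipe manifold fixed to the bench, 290 mm long along own y, pipe 60 mm thick, axis 60 mm above the bench. Origin on the bench under its middle, z up. In the middle the red port boss, 52 mm across, top at 100 mm. On top at y = +100 mm a gauge (40 mm across, top at 145 mm), at y = -100 mm a dark hexagon cap (top at 101 mm).
- plug_head (a point): Centre of the top of the brass plug's square head, 120 mm above the bench, on the port's vertical axis; x and y normal to the square's faces. Square 18 mm across, 13 mm high, with a 14 mm wide, 4 mm high tip on it and a 31 mm round flange, top at 103 mm, under it. Turns with the plug; tightens clockwise from above (yaw decreasing); its height does not change. Friction holds it: no spring-back.
- taper_seat (a point): Hidden point in the port, 75 mm above the bench, pushed down 1 mm per rad past the snug jump (too little to read). Plug torque: 0.03 N m running free (0.2-1.8 rad, varies), 0.10-0.18 as the taper bites (0.3-0.6 rad more), then a jump to 0.45 = snug, at no fixed angle, +0.2 per rad after; standing still, up to 0.1 less is felt. Properly snug 0.15 rad past the jump, overtight at 0.65; aim at 0.3.
- key: Plug key, 94 mm tall, 0.26 kg. Origin: centre of its underside, z up, x and y normal to its faces. 34 mm square steel socket body to 30 mm, 24 mm shank, orange 38 mm square grip from 60 to 94 mm (hold its faces at about 77 mm, some 40 N). Socket in the underside: 20.5 mm square, 15 mm deep, 2 mm chamfer, parallel to the grip; 0.15 rad of play on the plug; fits in any quarter turn.
- key_socket (a point): Centre of the ceiling of the key's socket, 15 mm above its underside. When seated it rests on the plug head's top, the underside then 105 mm above the bench.
- stand: Wooden cup fixed to the bench for the key: 56 mm square outside, 44 mm square inside, rim 33 mm above the bench, on a thin 90 mm plate. Origin on the bench under its centre, z up.
- stand_floor (a point): Centre of the cup's inner floor, 6 mm above the bench, where the key's underside rests; x and y normal to the cup's walls, z up.
- spare_plug: Spare brass plug, 31 mm across, 35 mm tall, standing loose on the bench between stand and manifold, near the robot; a bystander. Origin: centre of its underside.
- screwdriver: Red screwdriver, 200 mm, lying on the bench; a bystander. Origin under its middle.
- hammer: Hammer, 260 mm, lying beyond the manifold; a bystander. Origin under its middle.
- paint_tin: Paint tin, 90 mm across, 110 mm tall; a bystander. Origin: centre of its underside.
- sealant_pot: White pot with a blue cap, 60 mm across, 70 mm tall; a bystander. Origin: centre of its underside.
- tape: Yellow tape measure, 65 x 38 x 60 mm; a bystander. Origin: centre of its underside.
- wrench: Wrench, 180 mm, lying on the bench; a bystander. Origin under its middle.
Not all that is in view belongs to the job. Leave any green, pink or turquoise look-alike of the key alone.

How it is judged:
On the way, in this order (a step that is already met when the one before it is completed fails the run):
1. the key is seated fully on the plug's square (horizontal distance between key_socket and plug_head below 0.005 m and z of key_socket in the frame of plug_head between -0.004 and 0.003 m and angle between key's own z axis and vertical below 0.1 rad), for 0.2 s.
2. with the key on the square, the plug is turned at least 0.15 rad into its snug range (all of step 1 and z of taper_seat in the frame of manifold below 0.07485 m), for 0.1 s.
At the end, for the whole second after the job is handed in: The plug is snug: 0.15 to 0.65 rad past the point where its torque jumps (taper seat pushed down 0.15 to 0.65 mm); the key stands at rest in its stand, within 12 mm of the cup's centre, its underside within 6 mm of the cup's floor, tilted by less than 0.12 rad (z of taper_seat in the frame of manifold below 0.07485 m and not (z of taper_seat in the frame of manifold below 0.07435 m) and horizontal distance between key and stand_floor below 0.012 m and z of key in the frame of stand_floor below 0.006 m and angle between key's own z axis and vertical below 0.12 rad and linear speed of key below 0.02 m/s); the robot touches nothing.
It fails at once if the plug is overtightened, more than 0.65 rad past the snug jump (z of taper_seat in the frame of manifold below 0.07435 m).
It fails at once if a bystander is moved by more than 30 mm (distance of any of spare_plug, screwdriver, hammer, paint_tin, sealant_pot, tape, wrench from where it was at the start of the episode above 0.03 m).
It also fails if it takes over 61 s, if anything falls off the work surface, if the arm or the gripper's body presses on something with over 40 N, if the wrist force passes 120 N, or if a joint passes its speed limit or range.

### The arm

A 6-joint arm with a two-finger parallel gripper is mounted at the origin on the work surface. World frame = base frame: x ahead of the robot, y to its left, z up, the work surface at z = 0. Lengths are in m, angles in rad, forces in N, time in s.
With the tool pointing down it reaches from about 0.225 to 0.725 m from the base axis. Payload 3.1 kg.
Tool frame: the origin (TCP) lies midway between the tips of the shut fingers; the grasp point (between the pads) lies 19 mm behind it; z points along the fingers, x is the direction in which the jaws open and shut, and the axes are right-handed (so a half turn about z gives the same grasp; the last joint's range is limited). The gripper opens to 85 mm and grips with 20 to 120 N. Pads are 22 mm wide; open, the fingers measure 114 mm over their backs; the gripper's body (76 mm by 85 mm) begins 54 mm behind the grasp point. The pads swing forward as they close: fully open they stand 13 mm farther back than shut.
Start: joints at [-1.36, 0.048, 0.099, 1.622, 0, 1.443], TCP at [0.174, -0.495, 0.231] pointing down, gripper open.
Joint ranges: [-2.91, 2.91], [-0.99, 1.94], [-1.21, 1.42], [-2.12, 2.29], [-1.49, 1.47], [-3.14, 3.14]. Speed limits (rad/s): [2.79, 2.79, 3.14, 3.14, 3.14, 3.14].

### API

Orientations are given as a rotation vector (axis times angle).
In Python, from cell import ctrl gives the robot as it stands. The module is installed in compiled form; this text tells all that it offers. Calls block until the motion is done:
- ctrl.move_pose(position, orientation): joint-space move of the TCP to a pose.
- ctrl.move_linear(position, orientation=None, rate=0.15): straight line of the TCP; orientation=None keeps the orientation; rate is the mean speed in m/s.
- ctrl.move_j(angles): joint-space move.
- ctrl.open() and ctrl.gripper_close(): open the fingers fully, or close them until they stop; the grip force is fixed at half the most.
- ctrl.dwell(seconds).
- ctrl.solve_ik(position, orientation): joint angles nearest the present ones, or None.
- ctrl.state(): the state.
- ctrl.get_image(name): name is "side" or "top"; returns the picture (400x640x3 uint8, blue, green, red); there is no depth.
- ctrl.camera_info(name): a dict with "intrinsics" (3x3 intrinsics, pixels), "extrinsics" (4x4, takes a point from camera to world coordinates). Camera axes: x right, y down, z forward; pixel columns grow to the right and rows downward; lengths in m; the calibration is good to about 2 mm. A picture is of the moment at which its call begins. camera_info takes no time and is no camera call.
A pose or a line that the arm cannot do raises ctrl.Unreachable and nothing moves.
- ctrl.job_done(): hands the job in, once; it reports no verdict.
Trained networks look in the newest picture that a camera, given by its name, has taken for a name from the list of things; names that differ only in an ending like _2 or _b are one class to them, and where a whole thing is asked for, a point or a joint stands for the part that bears it (a point fixed in the world has none). Each returns a list of dicts, best first, with "score" (0 to 1); they miss things now and then, are a little off and sometimes report something else, mostly with a low value. They report only what shows in the picture. A call takes as long as a camera call. They do not tell look-alikes from the thing itself.
- ctrl.outline_of(name, camera): "pixels" (400x640 bool, what is visible of it) and "position" ([column, row] in pixels, amid what is visible of it).
The state is a dict: "t": time; "joints": joint angles; "qvel": joint speeds; "joint_efforts": joint torques, N m; "eef_pos": TCP position; "ee_rot": TCP orientation; "force": force on the tool from outside, world axes, zero at the start; "wrist_torque": the same for the moment, N m; "finger_gap": finger opening in m.
Only numpy, scipy, OpenCV 4.12 (cv2) and the standard library are available. Lean on these libraries where they do the work, as an engineer would, in place of code of your own. Each camera call takes 0.05 s, during which the arm holds its last target.

## Working session

There is one attempt and no reset: what is moved stays moved. The work goes in short steps, each a Python script; the robot and the scene stay as the last script left them, time stands still between calls to the robot, and variables do not carry over. Pictures are saved under pics/ and viewed, and the job is handed in when it is done.

```bash
mkdir -p pics; ls
python3 - <<'E'
from cell import ctrl
import cv2, numpy as np
s=ctrl.state()
for k,v in s.items(): print(k,np.round(v,4))
for n in("side","top"):
    im=ctrl.get_image(n); cv2.imwrite(f"pics/{n}0.png",im)
    c=ctrl.camera_info(n); print(n,np.round(c["intrinsics"],2).tolist(),np.round(c["extrinsics"],4).tolist())
    for o in("key","stand","manifold","plug_head","spare_plug"):
        for d in ctrl.outline_of(o,n)[:4]:
            ys,xs=np.nonzero(d["pixels"]); print(n,o,round(d["score"],2),np.round(d["position"],1),xs.min(),xs.max(),ys.min(),ys.max(),len(xs))
print(ctrl.state()["t"])
E
```

```text
pics
t 0.0
joints [-1.3598  0.0487  0.0976  1.622   0.      1.443 ]
qvel [ 0.0002 -0.0012  0.0001 -0.      0.0008  0.0008]
joint_efforts [ 1.00000e-04 -3.38784e+01  3.20013e+01  2.04000e-02 -2.00000e-04
  0.00000e+00]
eef_pos [ 0.1744 -0.4946  0.2301]
ee_rot [-2.5629  1.8142  0.0027]
force [0.2153 0.9147 0.3886]
wrist_torque [-0.055   0.0527 -0.0465]
finger_gap 0.0853
side [[472.09, 0.0, 323.04], [0.0, 472.09, 196.68], [0.0, 0.0, 1.0]] [[-0.8792, -0.2553, 0.4023, 0.0981], [-0.4759, 0.5121, -0.715, 0.902], [-0.0235, -0.8201, -0.5717, 0.7788], [0.0, 0.0, 0.0, 1.0]]
side key 0.94 [377.9 276.6] 367 389 256 299 764
side key 0.93 [276.3 290.9] 264 286 271 315 819
side key 0.74 [285.5 234.2] 271 294 218 259 722
side key 0.64 [292.9 212.5] 284 304 198 237 555
side stand 0.97 [323.8 278.3] 299 349 258 295 901
side manifold 0.96 [350.6 186.1] 320 379 149 225 2302
side plug_head 0.72 [224.1 301.3] 209 238 282 323 1020
side plug_head 0.52 [323.1 280.5] 301 348 260 293 796
side plug_head 0.38 [348.8 182.3] 321 380 149 224 2186
side spare_plug 0.66 [381.3 246.6] 373 386 241 256 172
side spare_plug 0.48 [225.2 301.7] 208 239 282 324 1089
top [[504.68, 0.0, 324.95], [0.0, 504.68, 194.23], [0.0, 0.0, 1.0]] [[-0.0055, -0.9962, 0.0871, 0.4596], [-1.0, 0.0062, 0.0076, 0.0403], [-0.0081, -0.0871, -0.9962, 1.481], [0.0, 0.0, 0.0, 1.0]]
top key 0.8 [272.7 275.2] 260 278 267 282 249
top key 0.73 [275.4 184.3] 267 284 176 192 235
top key 0.63 [266.1 224.2] 256 276 219 237 263
top key 0.49 [215.8 213.4] 210 230 205 222 268
top stand 0.92 [274.9 229.1] 250 289 209 248 711
top manifold 0.82 [378.9 199.8] 322 433 184 220 2626
top plug_head 0.55 [375.8 197.4] 372 383 193 205 117
top spare_plug 0.65 [312.7 259.1] 308 317 253 262 81
0.6
```

Run:
```python
import cv2
t=cv2.imread("pics/top0.png");s=cv2.imread("pics/side0.png")
cv2.imwrite("pics/topc.png",cv2.resize(t[150:300,200:440],(800,500),interpolation=cv2.INTER_CUBIC))
cv2.imwrite("pics/sidec.png",cv2.resize(s[140:330,190:430],(757,599),interpolation=cv2.INTER_CUBIC))
```

```text
(no output)
```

View pics/top0.png

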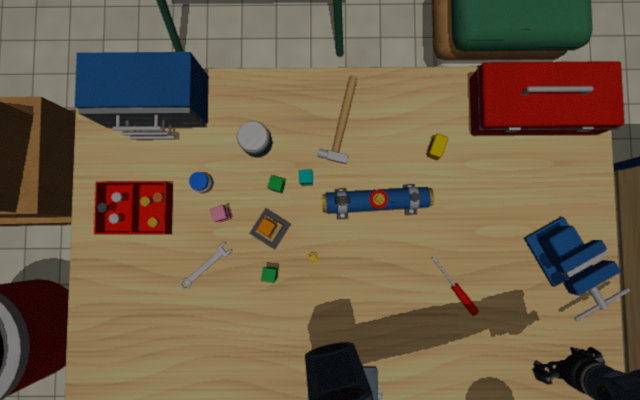

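View pics/topc.png

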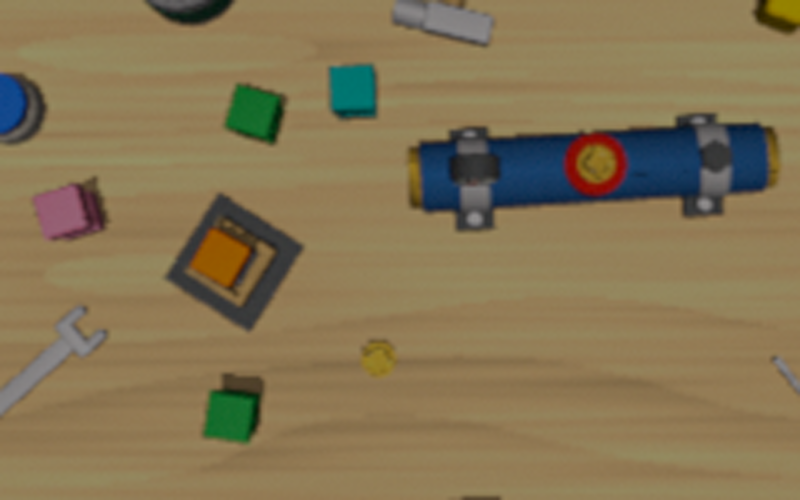

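View pics/sidec.png

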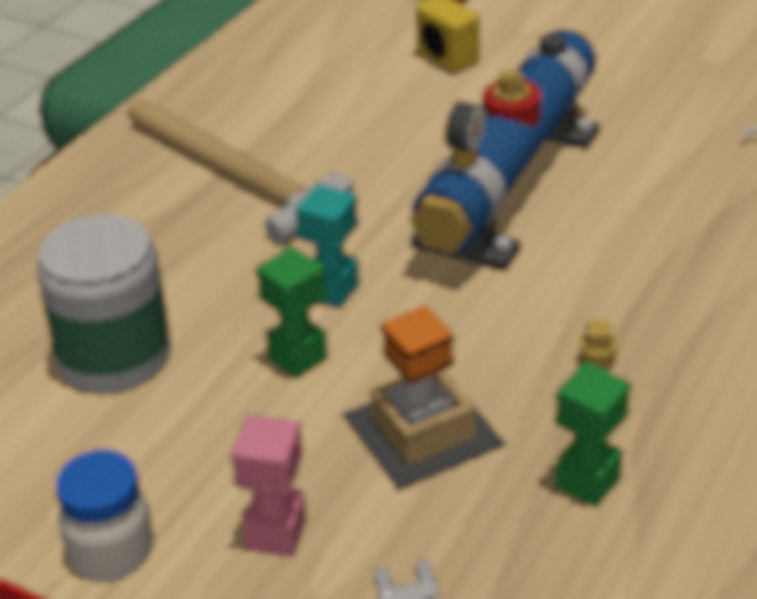

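```bash
cat > h.py <<'E'
import cv2, numpy as np
def ray(c,px):
    K=np.array(c["intrinsics"]);T=np.array(c["extrinsics"])
    d=T[:3,:3]@np.linalg.inv(K)@np.array([px[0],px[1],1.]); return T[:3,3],d
def atz(c,px,z):
    o,d=ray(c,px); return o+d*(z-o[2])/d[2]
def proj(c,P):
    K=np.array(c["intrinsics"]);T=np.array(c["extrinsics"])
    P=np.atleast_2d(P); q=(P-T[:3,3])@T[:3,:3]; q=q@K.T; return q[:,:2]/q[:,2:]
def box(c,yaw,h,z): 
    a=np.array([[1,1],[-1,1],[-1,-1],[1,-1]])*h; R=np.array([[np.cos(yaw),-np.sin(yaw)],[np.sin(yaw),np.cos(yaw)]])
    return np.c_[a@R.T+np.array(c)[:2],np.full(4,z)]
E
python3 - <<'E'
from cell import ctrl
from h import *
ims={n:cv2.imread(f"pics/{n}0.png") for n in("top","side")}
C={n:ctrl.camera_info(n) for n in ims}
def comp(m,pt):
    n,l,st,ce=cv2.connectedComponentsWithStats(m.astype(np.uint8))
    i=min(range(1,n),key=lambda i:np.hypot(*(ce[i]-pt))if st[i,4]>15 else 1e9); return l==i,ce[i],st[i]
hsv={n:cv2.cvtColor(i,cv2.COLOR_BGR2HSV).astype(int) for n,i in ims.items()}
O={n:(h[...,0]>=6)&(h[...,0]<=17)&(h[...,1]>200) for n,h in hsv.items()}
for n,p in(("top",(266,228)),("side",(323,248))):
    m,ce,st=comp(O[n],p); ys,xs=np.nonzero(m)
    r=cv2.minAreaRect(np.c_[xs,ys].astype(np.float32)); print(n,ce,st,r,[np.median(hsv[n][m],0)])
    print("  world z=.1:",atz(C[n],r[0],.1), "z .083",atz(C[n],r[0],.083))
    if n=="top":
        b=cv2.boxPoints(r); w=np.array([atz(C[n],q,.1) for q in b]); print(np.round(w,4)); e=np.diff(np.vstack([w,w[:1]]),axis=0)[:,:2]; print(np.hypot(*e.T),np.degrees(np.arctan2(e[:,1],e[:,0]))%90)
R={n:((h[...,0]<=4)|(h[...,0]>=176))&(h[...,1]>180) for n,h in hsv.items()}
for n,p in(("top",(378,200)),("side",(352,171))):
    m,ce,st=comp(R[n],p); ys,xs=np.nonzero(m); hull=cv2.convexHull(np.c_[xs,ys].astype(np.int32))
    print(n,"red",ce,st); M=cv2.moments(hull); cc=(M["m10"]/M["m00"],M["m01"]/M["m00"]); print(cc,atz(C[n],cc,.1), cv2.fitEllipse(hull))
# stand plate dark
h=hsv["top"]; d=ctrl.outline_of("stand","top")[0]; ys,xs=np.nonzero(d["pixels"])
r=cv2.minAreaRect(np.c_[xs,ys].astype(np.float32)); b=cv2.boxPoints(r); w=np.array([atz(C["top"],q,.003) for q in b]); print("stand",np.round(w,4),w.mean(0)); e=np.diff(np.vstack([w,w[:1]]),axis=0)[:,:2]; print(np.hypot(*e.T),np.degrees(np.arctan2(e[:,1],e[:,0]))%90)
def crop(n,x0,y0,x1,y1,f,out): cv2.imwrite(out,cv2.resize(ims[n][y0:y1,x0:x1],None,fx=f,fy=f,interpolation=cv2.INTER_CUBIC))
crop("top",360,180,400,220,14,"pics/t_plug.png");crop("top",245,205,295,255,12,"pics/t_key.png");crop("side",335,150,375,190,14,"pics/s_plug.png")
E
```

```text
top [265.86046512 225.01162791] [257 219  18  17  86] ((265.9717102050781, 226.6509552001953), (13.792259216308594, 13.598000526428223), 29.05460548400879) [array([ 17., 255., 144.])]
  world z=.1: [0.49247112 0.21265134 0.1       ] z .083 [0.4928753  0.21477251 0.083     ]
[[0.4855 0.2381 0.1   ]
 [0.5179 0.2202 0.1   ]
 [0.4994 0.1871 0.1   ]
 [0.4671 0.2051 0.1   ]]
[0.03699869 0.03792503 0.03694858 0.03785123] [61.06361944 60.78693806 60.94950369 60.86236514]
side [322.38513514 252.2027027 ] [313 245  19  15 148] ((322.0, 252.0), (14.0, 18.0), 90.0) [array([ 13., 207., 119.])]
  world z=.1: [0.47858255 0.23726391 0.1       ] z .083 [0.48811306 0.22061437 0.083     ]
top red [377.82905983 198.88034188] [370 190  18  19 117]
(378.2066805845511, 198.82463465553235) [ 0.56688766 -0.09507531  0.1       ] ((378.107666015625, 198.8148956298828), (17.370344161987305, 18.26874351501465), 12.447627067565918)
side red [352.5375 173.7   ] [344 169  16   9  80]
(352.3197278911564, 172.84013605442175) [ 0.55848093 -0.08139339  0.1       ] ((354.6647644042969, 172.62521362304688), (8.599327087402344, 23.15870475769043), 95.68733978271484)
stand [[0.4754 0.2767 0.003 ]
 [0.5516 0.2288 0.003 ]
 [0.5032 0.1528 0.003 ]
 [0.4275 0.2008 0.003 ]] [0.48944937 0.21478925 0.003     ]
[0.08997214 0.09014434 0.08968103 0.08976286] [57.84285845 57.5428157  57.59981377 57.72787444]
```

```bash
cat > ov.py <<'E'
from cell import ctrl
from h import *
def ov(im,n,items,win,f,out):
    c=ctrl.camera_info(n); x0,y0,x1,y1=win
    I=cv2.resize(im[y0:y1,x0:x1],None,fx=f,fy=f,interpolation=cv2.INTER_CUBIC)
    for P,col in items:
        q=((proj(c,P)-[x0,y0]+.5)*f).astype(np.int32); cv2.polylines(I,[q.reshape(-1,1,2)],True,col,1)
    cv2.imwrite(out,I); return I
def circ(c,r,z):
    a=np.linspace(0,2*np.pi,40); return np.c_[c[0]+r*np.cos(a),c[1]+r*np.sin(a),np.full(40,z)]
E
cat > a.py <<'E'
from ov import *
k=(0.4925,.2127);ky=np.radians(61);s=(.4895,.2148);sy=np.radians(57.7);p=(.567,-.0951)
it=[(box(k,ky,.019,.1),(255,0,0)),(box(k,ky,.019,.066),(255,0,255)),(box(s,sy,.028,.033),(0,255,0)),(box(s,sy,.045,.003),(0,255,0))]
ip=[(circ(p,.026,.1),(255,255,255)),(circ(p,.0155,.103),(255,0,0))]
out=[]
for n,w1,w2 in(("top",(245,205,295,255),(358,178,400,220)),("side",(295,235,355,300),(330,145,375,190))):
    im=cv2.imread(f"pics/{n}0.png")
    a=ov(im,n,it,w1,8,"/dev/shm/x.png");b=ov(im,n,ip,w2,9,"/dev/shm/x.png")
    out.append(np.hstack([cv2.resize(a,(390,295) if 0 else (390,390)),cv2.resize(b,(390,390))]))
cv2.imwrite("pics/ov1.png",out[0]);cv2.imwrite("pics/ov2.png",out[1])
E
python3 a.py
```

```text
(no output)
```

View pics/ov1.png

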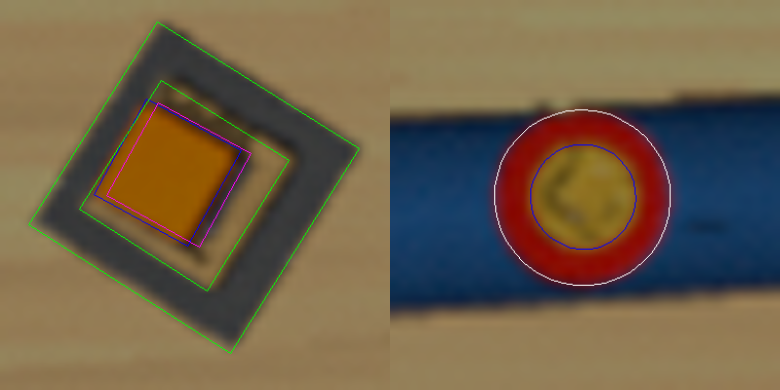

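View pics/ov2.png

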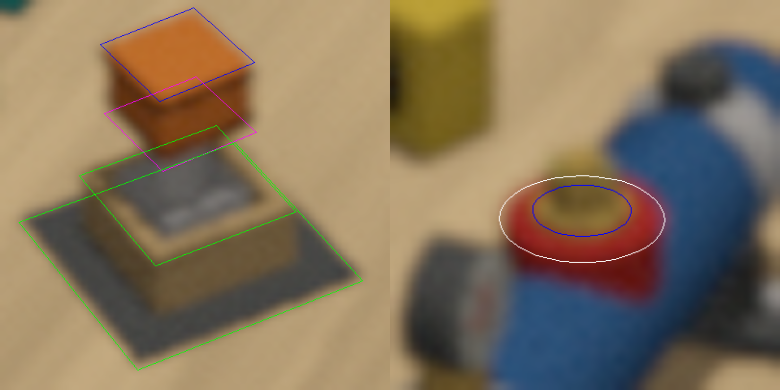

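View pics/t_plug.png

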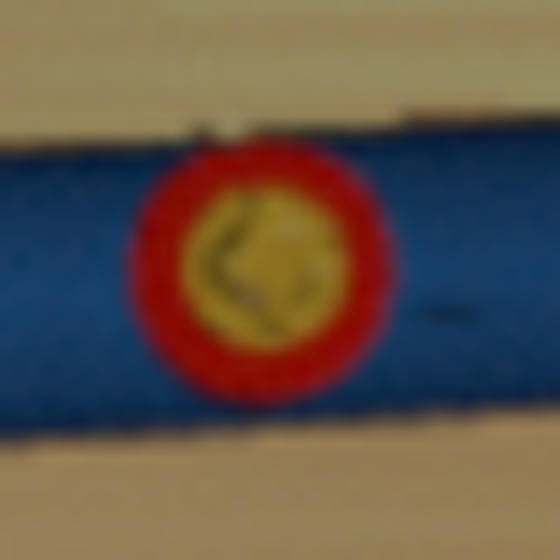

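View pics/s_plug.png

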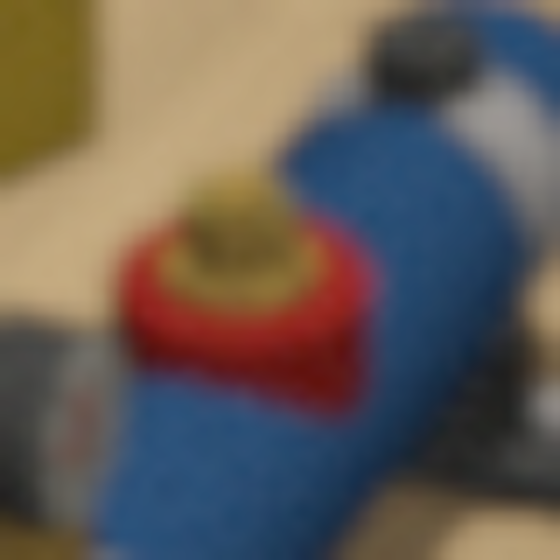

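```bash
python3 - <<'E'
from cell import ctrl
from h import *
for n in("top","side"):
    a=np.stack([ctrl.get_image(n) for _ in range(5)]).astype(float)
    print(n,a.std(0)[180:220,360:400].mean()); np.save(f"avg_{n}.npy",a.mean(0))
E
cat > fit.py <<'E'
from cell import ctrl
from h import *
S=8
def sh(P,c,w,val,L):
    x0,y0,x1,y1=w; q=((proj(c,P)-[x0,y0]+.5)*S*16).astype(np.int32)
    cv2.fillConvexPoly(L,cv2.convexHull(q.reshape(-1,1,2)),val,shift=4)
def circ(c,r,z):
    a=np.linspace(0,2*np.pi,48); return np.c_[c[0]+r*np.cos(a),c[1]+r*np.sin(a),np.full(48,z)]
def labels(c,w,p,yaw):
    L=np.zeros(((w[3]-w[1])*S,(w[2]-w[0])*S),np.uint8)
    sh(circ(p,.026,.1),c,w,1,L); sh(np.r_[circ(p,.0155,.1),circ(p,.0155,.103)],c,w,2,L); sh(circ(p,.0155,.103),c,w,3,L)
    cam=np.array(c["extrinsics"])[:3,3]; v=len([0]);v=4
    for h,z0,z1 in((.009,.103,.116),(.007,.116,.120)):
        b=box(p,yaw,h,0.)
        for i in range(4):
            A,B=b[i],b[(i+1)%4]; nrm=(A+B)/2-np.r_[p,0]
            if nrm[:2]@(cam[:2]-((A+B)/2)[:2])>0:
                Q=np.array([A,B,B,A]);Q[:2,2]=z0;Q[2:,2]=z1; sh(Q,c,w,v,L)
            v+=1
        b[:,2]=z1; sh(b,c,w,v,L); v+=1
    return L
def res(c,w,im,p,yaw,sig=.6):
    L=labels(c,w,p,yaw); H,W=im.shape[:2]; X=[]
    for v in np.unique(L):
        if v==0: continue
        m=cv2.GaussianBlur((L==v).astype(np.float32),(0,0),sig*S); X.append(cv2.resize(m,(W,H),interpolation=cv2.INTER_AREA).ravel())
    X=np.array(X).T; k=X.sum(1)>.97
    A=X[k];A=np.r_[A,.15*np.eye(A.shape[1])*1]; y=im.reshape(-1,3)[k]; mu=y.mean(0)
    Y=np.r_[y-mu,np.zeros((X.shape[1],3))]
    s,*_=np.linalg.lstsq(A,Y,rcond=None); return ((A@s-Y)**2).sum()/k.sum(), k.sum()
if __name__=="__main__":
    P={}
    for n,w in(("top",(362,182,396,216)),("side",(336,152,372,188))):
        c=ctrl.camera_info(n); im=np.load(f"avg_{n}.npy")[w[1]:w[3],w[0]:w[2]]
        best=[]
        for yd in range(0,90,5):
            r=min((res(c,w,im,(.567+dx,-.0951+dy),np.radians(yd))[0],dx,dy) for dx in np.arange(-3,3.1,1.5)/1e3 for dy in np.arange(-3,3.1,1.5)/1e3)
            best.append((yd,round(r[0],1),r[1],r[2]))
        print(n,*best,sep="\n")
E
python3 fit.py
```

```text
top 0.8458145977745523
side 0.6404395311335046
top
(0, np.float64(103.5), np.float64(0.0), np.float64(0.0))
(5, np.float64(107.0), np.float64(0.0), np.float64(0.0))
(10, np.float64(108.4), np.float64(0.0), np.float64(0.0))
(15, np.float64(109.4), np.float64(0.0), np.float64(0.0))
(20, np.float64(109.3), np.float64(0.0), np.float64(0.0))
(25, np.float64(110.2), np.float64(0.0), np.float64(0.0))
(30, np.float64(108.2), np.float64(0.0), np.float64(0.0))
(35, np.float64(105.5), np.float64(0.0), np.float64(0.0))
(40, np.float64(106.5), np.float64(0.0), np.float64(0.0))
(45, np.float64(101.9), np.float64(0.0), np.float64(0.0))
(50, np.float64(94.0), np.float64(0.0), np.float64(0.0))
(55, np.float64(77.4), np.float64(0.0), np.float64(0.0))
(60, np.float64(77.2), np.float64(0.0), np.float64(0.0))
(65, np.float64(79.1), np.float64(0.0), np.float64(0.0))
(70, np.float64(86.0), np.float64(0.0), np.float64(0.0))
(75, np.float64(93.7), np.float64(0.0), np.float64(0.0))
(80, np.float64(98.6), np.float64(0.0), np.float64(0.0))
(85, np.float64(102.8), np.float64(0.0), np.float64(0.0))
side
(0, np.fl
[... 387 characters left out ...]
at64(-0.003))
(35, np.float64(79.1), np.float64(0.0015), np.float64(-0.003))
(40, np.float64(83.2), np.float64(0.0015), np.float64(-0.003))
(45, np.float64(83.1), np.float64(0.0015), np.float64(-0.003))
(50, np.float64(87.1), np.float64(0.0015), np.float64(-0.003))
(55, np.float64(90.7), np.float64(0.0), np.float64(0.0))
(60, np.float64(93.2), np.float64(0.0015), np.float64(-0.003))
(65, np.float64(99.3), np.float64(0.0015), np.float64(-0.003))
(70, np.float64(97.1), np.float64(0.0015), np.float64(-0.003))
(75, np.float64(97.9), np.float64(0.0015), np.float64(-0.003))
(80, np.float64(98.9), np.float64(0.0015), np.float64(-0.003))
(85, np.float64(96.8), np.float64(0.0015), np.float64(-0.003))
```

Run:
```python
from ov import *
p=(.567,-.0951); rows=[]
for n,w in(("top",(366,186,391,211)),("side",(341,157,365,181))):
    im=np.clip((np.load(f"avg_{n}.npy")-20)*1.6,0,255).astype(np.uint8); r=[]
    for yd in(None,38,48,58):
        it=[] if yd is None else [(box(p,np.radians(yd),.009,.103),(0,0,0)),(box(p,np.radians(yd),.009,.116),(255,255,255)),(box(p,np.radians(yd),.007,.12),(255,0,255))]
        r.append(cv2.resize(ov(im,n,it,w,8,"/dev/shm/x.png"),(200,200)))
    rows.append(np.hstack(r))
cv2.imwrite("pics/yaw.png",np.vstack(rows))
```

```text
(no output)
```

View pics/yaw.png

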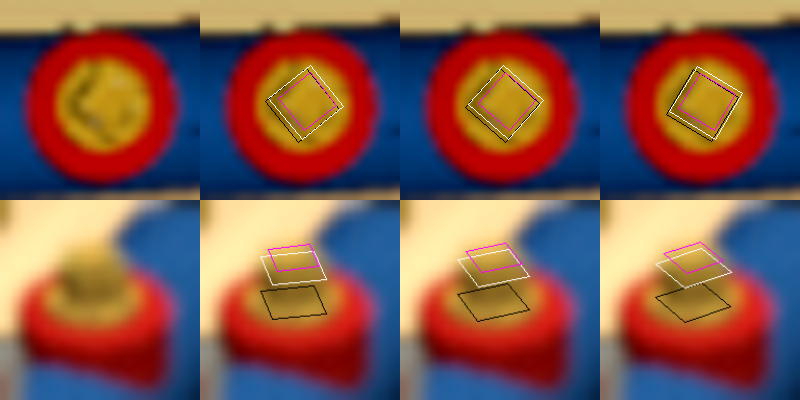

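```bash
cat >> h.py <<'E'
from scipy.spatial.transform import Rotation as Rn
def down(deg):
    a=np.radians(deg); x=np.array([np.cos(a),np.sin(a),0]);z=np.array([0,0,-1.]);y=np.cross(z,x)
    return Rn.from_matrix(np.c_[x,y,z]).as_rotvec()
def yaw(rv):
    x=Rn.from_rotvec(rv).as_matrix()[:,0]; return np.degrees(np.arctan2(x[1],x[0]))
E
python3 - <<'E'
from cell import ctrl
from h import *
print(yaw(ctrl.state()["ee_rot"]))
for P in([.4925,.2135,.064],[.567,-.0951,.17]):
  for d in(61,151,-29,-119): 
    q=ctrl.solve_ik(P,down(d)); print(P,d,None if q is None else np.round(q,3))
E
```

```text
-70.58806590840521
[0.4925, 0.2135, 0.064] 61 [ 0.284  0.108 -0.171  1.292  0.     0.79 ]
[0.4925, 0.2135, 0.064] 151 [ 0.284  0.108 -0.171  1.292 -0.    -0.781]
[0.4925, 0.2135, 0.064] -29 [ 0.284  0.108 -0.171  1.292 -0.     2.361]
[0.4925, 0.2135, 0.064] -119 [ 0.284  0.108 -0.171  1.292  0.    -2.351]
[0.567, -0.0951, 0.17] 61 [-0.283  0.173  0.113  1.511  0.     0.223]
[0.567, -0.0951, 0.17] 151 [-0.283  0.173  0.113  1.511  0.    -1.347]
[0.567, -0.0951, 0.17] -29 [-0.283  0.173  0.113  1.511 -0.     1.794]
[0.567, -0.0951, 0.17] -119 [-0.283  0.173  0.113  1.511  0.    -2.918]
```

Run:
```python
from cell import ctrl
from h import *
ctrl.move_pose([.4925,.2135,.19],down(151)); print(ctrl.state()["t"])
ctrl.move_linear([.4925,.2135,.061],rate=.12)
s=ctrl.state(); print(s["t"],s["force"],s["eef_pos"])
ctrl.gripper_close(); s=ctrl.state(); print(s["t"],s["finger_gap"],s["force"],s["wrist_torque"],s["eef_pos"])
cv2.imwrite("pics/g_side.png",ctrl.get_image("side")[200:330,240:440].repeat(3,0).repeat(3,1))
```

```text
3.8917
5.1167 [1.30155297 0.39499838 0.5621    ] [0.49334911 0.21371689 0.06207938]
5.6167 0.03773843891902919 [-0.55024304 -0.20319887  2.00858067] [ 0.0171568  -0.01090953 -0.00777727] [0.49306597 0.21366891 0.0616381 ]
```

View pics/g_side.png

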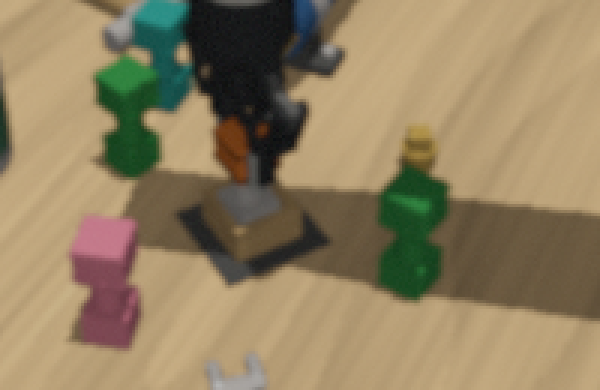

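```bash
python3 - <<'E'
from cell import ctrl
from h import *
ctrl.move_linear([.4925,.2135,.24],rate=.2)
ctrl.move_pose([.567,-.0951,.24],down(148)); 
ctrl.move_linear([.567,-.0951,.19],rate=.1); ctrl.dwell(.3)
s=ctrl.state(); print(s["t"],s["eef_pos"],yaw(s["ee_rot"]),s["joints"],s["finger_gap"],s["force"],s["wrist_torque"],s["joint_efforts"])
for n in("side","top"): cv2.imwrite(f"pics/h_{n}.png",ctrl.get_image(n))
E
python3 - <<'E'
from ov import *
s=ctrl.state(); p=s["eef_pos"]; y=np.radians(yaw(s["ee_rot"])); b=p[2]-.0556
it=[(box(p,y,.019,b+.094),(255,0,0)),(box(p,y,.019,b+.06),(255,0,0)),(box(p,y,.017,b),(0,255,0)),(box(p,y,.017,b+.03),(0,255,0))]
im=cv2.imread("pics/h_side.png"); a=ov(im,"side",it,(320,130,380,190),10,"pics/h1.png")
im=cv2.imread("pics/h_top.png"); a=ov(im,"top",it,(350,170,410,230),10,"pics/h2.png")
E
```

```text
8.8667 [ 0.56747741 -0.09525881  0.1908851 ] 147.99771354193206 [-2.82834240e-01  1.72363517e-01  1.53791746e-01  1.55063095e+00
 -1.05702373e-05 -1.29508563e+00] 0.03738287572034675 [-0.80133641 -0.34072173 -2.09894675] [ 0.01580232  0.02618225 -0.00945732] [ 3.92571220e-02 -4.00716305e+01  3.33201277e+01 -9.92282352e-03
  4.13735679e-04  4.54437554e-05]
```

View pics/h1.png

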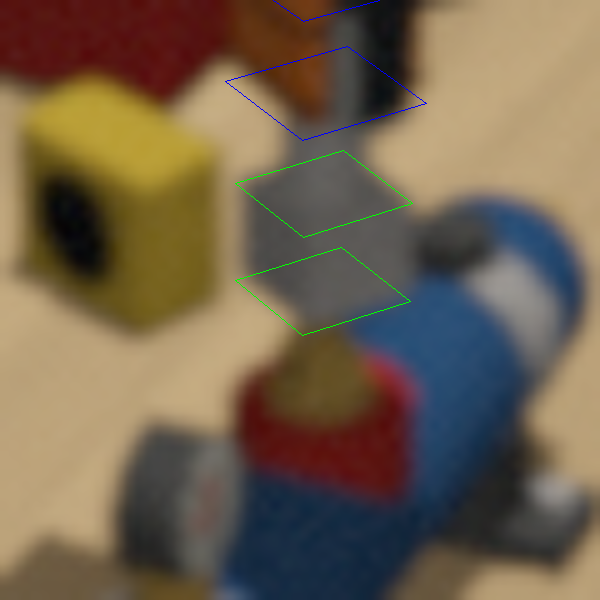

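View pics/h2.png

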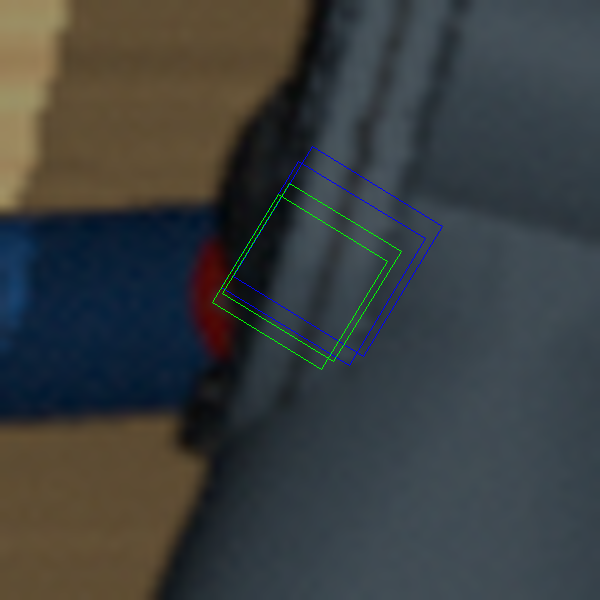

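Run:
```python
from cell import ctrl
from h import *
f0=np.array(ctrl.state()["force"])
x,y=.567,-.0951
for z in [.182,.178,.175,.173,.171,.1695,.168,.1665,.165,.1635,.162,.161]:
    ctrl.move_linear([x,y,z],rate=.03); s=ctrl.state(); d=s["force"]-f0
    print(round(s["t"],2),z,np.round(s["eef_pos"],4),np.round(d,1),np.round(s["wrist_torque"],3),round(s["finger_gap"],4))
    if np.linalg.norm(d)>8: break
```

```text
9.38 0.182 [ 0.5667 -0.095   0.1814] [0.1 0.5 0.1] [ 0.013  0.002 -0.008] 0.0372
9.67 0.178 [ 0.5668 -0.095   0.1776] [ 0.6  0.7 -0.3] [ 0.001 -0.018 -0.001] 0.0377
9.92 0.175 [ 0.5668 -0.095   0.1747] [ 0.2 -0.8  0.3] [-0.045  0.006 -0.   ] 0.0377
10.17 0.173 [ 0.5669 -0.0951  0.1728] [0.  0.6 0.4] [-0.001  0.021  0.036] 0.037
10.42 0.171 [ 0.5672 -0.0952  0.1712] [0.9 1.4 1.6] [-0.002 -0.04   0.008] 0.0374
10.67 0.1695 [ 0.5673 -0.0953  0.1695] [1.5 0.4 0.2] [-0.141 -0.329  0.023] 0.0376
10.92 0.168 [ 0.5672 -0.0952  0.1679] [ 1.7  0.2 -0.1] [-0.18  -0.404  0.028] 0.0377
11.17 0.1665 [ 0.5671 -0.0952  0.1664] [ 1.7 -0.5  0.1] [-0.213 -0.446  0.003] 0.0377
11.42 0.165 [ 0.5671 -0.0951  0.165 ] [ 1.3 -1.2 -0. ] [-0.253 -0.507 -0.03 ] 0.0376
11.67 0.1635 [ 0.5671 -0.0952  0.1635] [ 2.3 -1.9  1.9] [-0.312 -0.546 -0.028] 0.037
11.92 0.162 [ 0.5671 -0.0952  0.162 ] [ 3.1 -0.7  1.1] [-0.311 -0.557 -0.045] 0.0371
12.17 0.161 [ 0.5671 -0.0952  0.161 ] [ 2.4 -1.5  0.9] [-0.28  -0.578  0.032] 0.0374
```

Run:
```python
from cell import ctrl
from h import *
x,y=.5675,-.0956
for z in [.160,.159,.158,.157]:
    ctrl.move_linear([x,y,z],rate=.03); s=ctrl.state()
    print(round(s["t"],2),z,np.round(s["eef_pos"],4),np.round(s["force"],1),np.round(s["wrist_torque"],3),round(s["finger_gap"],4))
    if s["force"][2]>8: break
cv2.imwrite("pics/i_side.png",ctrl.get_image("side"))
s=ctrl.state(); p=s["eef_pos"]; yw=np.radians(yaw(s["ee_rot"]));b=.105
from ov import *
it=[(box(p,yw,.019,b+.06),(255,0,0)),(box(p,yw,.017,b),(0,255,0)),(box(p,yw,.017,b+.03),(0,255,0))]
ov(cv2.imread("pics/i_side.png"),"side",it,(320,130,380,190),10,"pics/i1.png")
```

```text
12.42 0.16 [ 0.5675 -0.0954  0.1605] [-0.1 -0.   2.4] [-0.154 -0.235  0.002] 0.037
12.67 0.159 [ 0.5677 -0.0955  0.1604] [-0.8  0.6  4.8] [-0.011  0.052 -0.013] 0.0372
12.92 0.158 [ 0.5678 -0.0955  0.1603] [-0.3 -0.   7. ] [0.049 0.201 0.004] 0.0373
13.17 0.157 [ 0.568  -0.0956  0.1603] [-2.5  0.1  9.7] [0.059 0.436 0.026] 0.0371
```

View pics/i1.png

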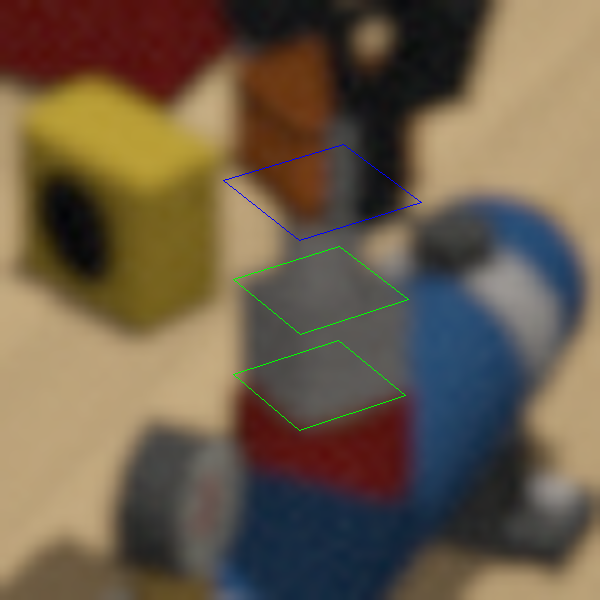

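```bash
cat > turn.py <<'E'
from cell import ctrl
from h import *
import json,sys
P=[.5675,-.0955,.159]
s=ctrl.state(); y0=yaw(s["ee_rot"])
q=np.array(ctrl.solve_ik(P,down(y0))); print(np.round(q,3), np.round(s["joints"],3))
log=[]; tmax=s["t"]+16
while True:
    tz=abs(log[-1][2]) if log else 0
    q[5]+= .1 if tz<.06 else .05
    if q[5]>3.05: print("range");break
    ctrl.move_j(q); s=ctrl.state(); e=s["joint_efforts"][5]
    log.append((round(s["t"],2),round(s["joints"][5],4),round(s["wrist_torque"][2],3),round(e,3),round(q[5],3),round(s["force"][2],1),round(np.hypot(*s["force"][:2]),1),round(s["finger_gap"],4)))
    print(*log[-1])
    if abs(s["wrist_torque"][2])>.27 or s["t"]>tmax: break
json.dump(dict(q=list(q)),open("q.json","w"))
E
python3 turn.py
```

```text
[-0.283  0.175  0.093  1.489  0.    -1.296] [-0.283  0.172  0.093  1.488  0.    -1.296]
13.47 -1.198 0.001 0.037 -1.196 6.5 0.5 0.0377
13.72 -1.0981 -0.063 0.02 -1.096 5.4 0.4 0.0371
13.97 -1.0482 -0.016 -0.004 -1.046 6.0 0.2 0.0372
14.22 -0.9481 -0.032 0.021 -0.946 5.8 0.2 0.0378
14.47 -0.8481 -0.076 0.021 -0.846 6.1 0.9 0.0373
14.72 -0.7983 -0.051 -0.006 -0.796 5.5 0.9 0.0374
14.97 -0.6981 -0.079 0.021 -0.696 5.6 0.9 0.0374
15.22 -0.6483 0.036 0.014 -0.646 5.8 0.7 0.0376
15.47 -0.5488 0.036 0.031 -0.546 5.7 0.7 0.0376
15.72 -0.4488 -0.011 0.031 -0.446 6.4 2.2 0.0372
15.97 -0.3488 -0.032 0.036 -0.346 5.6 1.8 0.0376
16.22 -0.2489 0.061 0.042 -0.246 5.9 1.3 0.0379
16.47 -0.1991 0.079 0.072 -0.196 5.8 2.0 0.0372
16.72 -0.1492 0.073 0.078 -0.146 6.6 2.5 0.0375
16.97 -0.0992 0.119 0.083 -0.096 5.4 1.9 0.0377
17.22 -0.0492 0.123 0.088 -0.046 4.6 1.7 0.0373
17.47 0.0008 0.021 0.093 0.004 5.3 2.1 0.0371
17.72 0.1005 0.184 0.225 0.104 5.7 1.4 0.0374
17.97 0.1499 0.32 0.361 0.154 5.7 2.2 0.0373
```

```bash
cat > t2.py <<'E'
from cell import ctrl
from h import *
import json,sys
q=np.array(json.load(open("q.json"))["q"])
for i in range(int(sys.argv[1])):
    q[5]+=.05
    ctrl.move_j(q); s=ctrl.state()
    print(round(s["t"],2),round(s["joints"][5],4),round(s["wrist_torque"][2],3),round(s["joint_efforts"][5],3),np.round(s["force"],1),round(s["finger_gap"],4),np.round(s["eef_pos"],4))
json.dump(dict(q=list(q)),open("q.json","w"))
cv2.imwrite("pics/t_side.png",ctrl.get_image("side"))
cv2.imwrite("pics/t1.png",cv2.resize(cv2.imread("pics/t_side.png")[130:190,320:380],None,fx=10,fy=10,interpolation=cv2.INTER_CUBIC))
E
python3 t2.py 3
```

```text
18.22 0.1998 0.391 0.373 [-0.  -1.3  5.6] 0.0372 [ 0.5682 -0.0965  0.1604]
18.47 0.2498 0.346 0.383 [ 0.2 -2.6  5.6] 0.0376 [ 0.5682 -0.0965  0.1604]
18.72 0.2998 0.404 0.392 [ 0.5 -2.1  5.6] 0.037 [ 0.5682 -0.0965  0.1604]
```

View pics/t1.png

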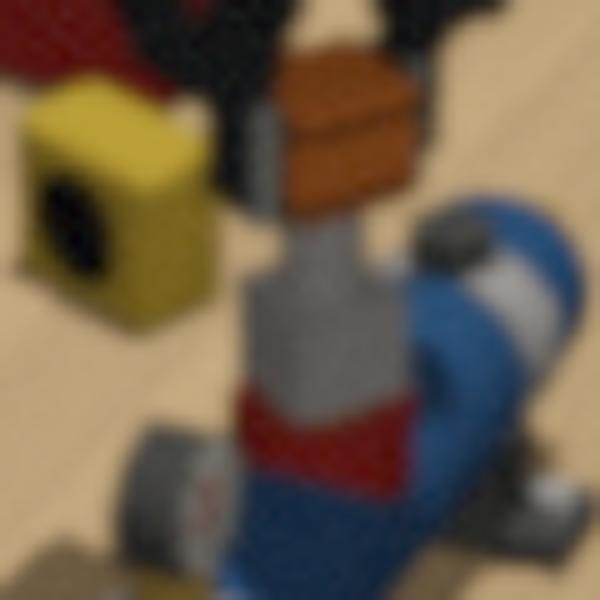

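```bash
python3 t2.py 2
python3 - <<'E'
from ov import *
s=ctrl.state(); p=s["eef_pos"]; print(yaw(s["ee_rot"])); out=[]
for d in(0,10):
    y=np.radians(yaw(s["ee_rot"])+d);b=.105; p=[.5667,-.0956]
    it=[(box(p,y,.019,b+.06),(255,0,0)),(box(p,y,.019,b+.094),(255,0,0)),(box(p,y,.017,b),(0,255,0)),(box(p,y,.017,b+.03),(0,255,0))]
    out.append(ov(cv2.imread("pics/t_side.png"),"side",it,(330,130,370,180),10,"/dev/shm/i1.png"))
cv2.imwrite("pics/i3.png",np.hstack(out))
E
```

```text
19.02 0.3498 0.393 0.392 [ 0.3 -2.3  6.4] 0.0375 [ 0.5681 -0.0965  0.1604]
19.27 0.3997 0.373 0.409 [-0.1 -3.1  5.6] 0.0376 [ 0.5681 -0.0966  0.1604]
50.85591117962862
```

View pics/i3.png

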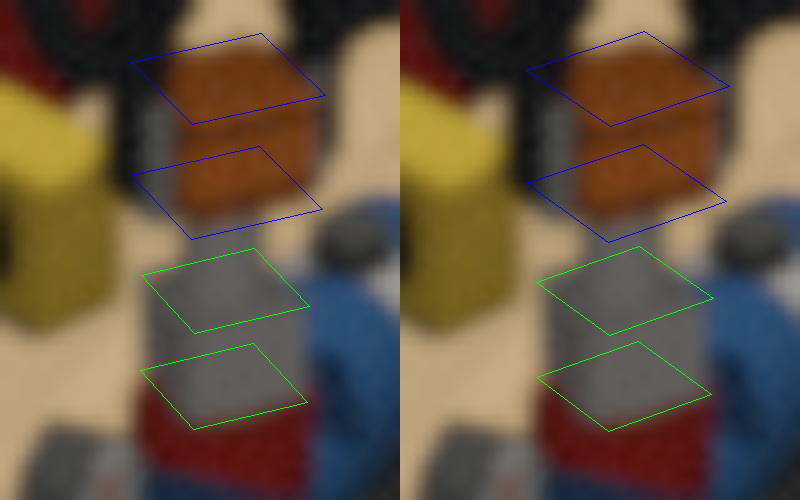

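Run:
```python
from cell import ctrl
from h import *
import json
q=np.array(json.load(open("q.json"))["q"])
for i in range(4):
    q[5]-=.03; ctrl.move_j(q); s=ctrl.state()
    print(round(s["t"],2),round(s["joints"][5],4),round(s["wrist_torque"][2],3),round(s["joint_efforts"][5],3),np.round(s["force"],1))
    if s["joint_efforts"][5]<.05: break
p=np.array(s["eef_pos"]);p[:2]=[.5675,-.0955]
for z in(.163,.17,.178,.19,.24):
    p[2]=z; ctrl.move_linear(p,rate=.06 if z<.2 else .15); s=ctrl.state()
    print(round(s["t"],2),z,np.round(s["force"],1),np.round(s["wrist_torque"],3),round(s["joint_efforts"][5],3),round(s["finger_gap"],4))
for n in("side","top"): cv2.imwrite(f"pics/u_{n}.png",ctrl.get_image(n))
print(yaw(s["ee_rot"]))
cv2.imwrite("pics/u1.png",cv2.resize(cv2.imread("pics/u_side.png")[100:200,310:390],None,fx=6,fy=6,interpolation=cv2.INTER_CUBIC))
```

```text
19.57 0.3707 0.074 0.057 [ 0.1 -1.7  6.4]
19.82 0.3408 0.056 0.018 [ 0.8 -2.5  5.3]
20.07 0.163 [ 1.9 -3.6 -2.5] [-0.871 -0.665  0.139] 0.073 0.0373
20.33 0.17 [ 2.2 -3.8 -3.8] [-0.916 -0.714  0.003] 0.032 0.0373
20.62 0.178 [ 0.7  0.2 -3.5] [ 0.005  0.038 -0.005] -0.001 0.0372
20.97 0.19 [ 0.8  0.8 -3. ] [-0.016  0.002  0.009] -0.0 0.0373
21.45 0.24 [ 0.4  1.4 -2.8] [ 0.013  0.036 -0.019] 0.0 0.0373
54.04958589325088
```

View pics/u1.png

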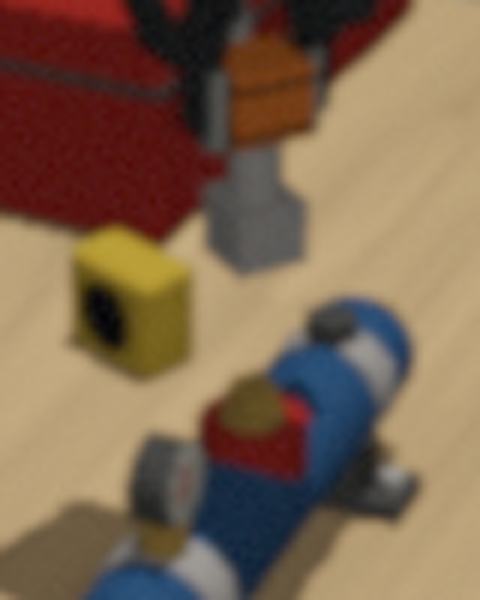

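Run:
```python
from cell import ctrl
from h import *
x,y=.4905,.2142
ctrl.move_pose([x,y,.24],down(58.5))
ctrl.move_linear([x,y,.105],rate=.12); ctrl.dwell(.2)
s=ctrl.state(); f0=np.array(s["force"]); print(s["t"],f0,s["eef_pos"])
cv2.imwrite("pics/v_side.png",ctrl.get_image("side"))
I=cv2.resize(cv2.imread("pics/v_side.png")[200:310,270:380],None,fx=5,fy=5,interpolation=cv2.INTER_CUBIC);cv2.imwrite("pics/v1.png",I)
```

```text
24.2417 [-0.86664639 -0.28516269 -2.47317484] [0.49113519 0.21440707 0.10593614]
```

View pics/v1.png

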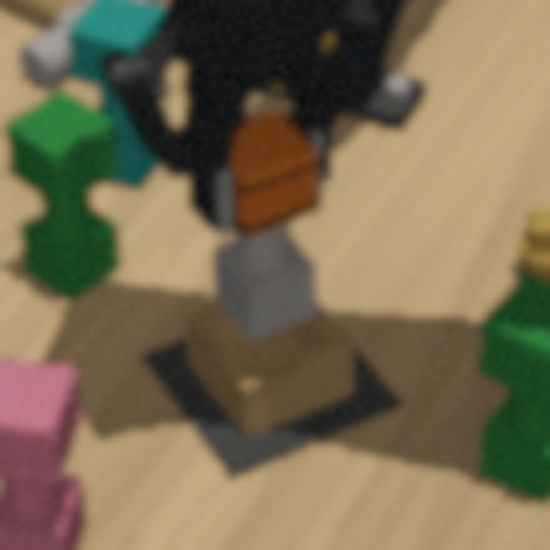

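Run:
```python
from cell import ctrl
from h import *
x,y=.4905,.2142
f0=np.array(ctrl.state()["force"])
for z in(.095,.088,.083,.078,.073,.069,.066,.064,.063,.062,.061,.060):
    ctrl.move_linear([x,y,z],rate=.06); s=ctrl.state(); d=s["force"]-f0
    print(round(s["t"],2),z,np.round(s["eef_pos"],4),np.round(d,1),np.round(s["wrist_torque"],2))
    if d[2]>4 or np.linalg.norm(d)>12: break
```

```text
24.61 0.095 [0.4896 0.2139 0.0938] [-1.   1.1 -0.8] [-0.    0.01  0.01]
24.88 0.088 [0.4899 0.214  0.0872] [-0.9 -0.2 -0.3] [ 0.04 -0.    0.06]
25.12 0.083 [0.4901 0.2141 0.0825] [ 0.  -1.  -0.5] [-0.03  0.03  0.03]
25.38 0.078 [0.4901 0.2141 0.0775] [-1.1  0.8 -0. ] [-0.02  0.01  0.04]
25.62 0.073 [0.4901 0.2141 0.0725] [-0.9  0.1  0.7] [ 0.02 -0.04  0.07]
25.88 0.069 [0.4902 0.2141 0.0686] [-0.9 -1.2  0.2] [-0.01  0.03 -0.01]
26.12 0.066 [0.4903 0.2141 0.0657] [-1.3  0.4  1.1] [-0. -0. -0.]
26.38 0.064 [0.4904 0.2142 0.0638] [-0.8 -0.2  0.6] [ 0.01 -0.   -0.04]
26.62 0.063 [0.4905 0.2142 0.0629] [ 0.1 -0.   0.2] [ 0.05  0.06 -0.04]
26.88 0.062 [0.4904 0.2142 0.0619] [-0.6  0.2  0.6] [ 0.08 -0.03  0.05]
27.12 0.061 [0.4907 0.2143 0.0616] [-2.2 -1.   3.8] [-0.14  0.27  0.01]
27.38 0.06 [0.4908 0.2143 0.0616] [-2.7 -1.2  8.3] [-0.27  0.7  -0.04]
```

Run:
```python
from cell import ctrl
from h import *
x,y=.4905,.2142
ctrl.move_linear([x,y,.0612],rate=.05)
ctrl.open(); ctrl.dwell(.2)
ctrl.move_linear([x,y,.25],rate=.12)
ctrl.move_j([-1.36,.048,.099,1.622,0,1.443]); ctrl.dwell(.3)
s=ctrl.state(); print(s["t"],s["force"])
for n in("side","top"): cv2.imwrite(f"pics/w_{n}.png",ctrl.get_image(n))
t=cv2.imread("pics/w_top.png");S=cv2.imread("pics/w_side.png")
a=cv2.resize(t[150:300,180:480],(790,395));b=cv2.resize(S[140:330,190:430],(757,599),interpolation=cv2.INTER_CUBIC)
cv2.imwrite("pics/w1.png",a);cv2.imwrite("pics/w2.png",b)
for n in("top","side"):
    d=cv2.absdiff(cv2.imread(f"pics/{n}0.png"),cv2.imread(f"pics/w_{n}.png")).max(2)>45
    k,l,st,ce=cv2.connectedComponentsWithStats(d.astype(np.uint8)); print(n,[(np.round(ce[i]).tolist(),int(st[i,4])) for i in range(1,k) if st[i,4]>5])
h=cv2.cvtColor(t,cv2.COLOR_BGR2HSV).astype(int); m=(h[...,0]>=6)&(h[...,0]<=17)&(h[...,1]>200); m[:, :250]=0;m[:,285:]=0;m[:212]=0;m[245:]=0
ys,xs=np.nonzero(m); r=cv2.minAreaRect(np.c_[xs,ys].astype(np.float32)); print(r,atz(ctrl.camera_info("top"),r[0],.1))
```

```text
33.125 [-0.36095558  0.25257509  0.32621307]
top []
side []
((265.3076477050781, 227.53843688964844), (13.867504119873047, 13.867504119873047), 33.690067291259766) [0.4900596  0.21445715 0.1       ]
```

View pics/w1.png

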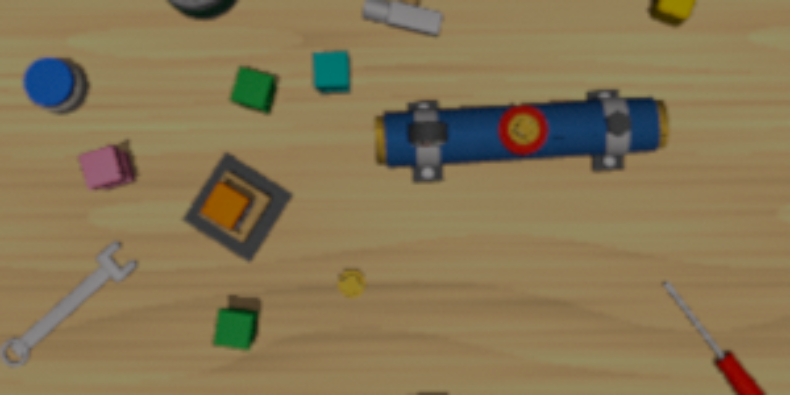

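View pics/w2.png

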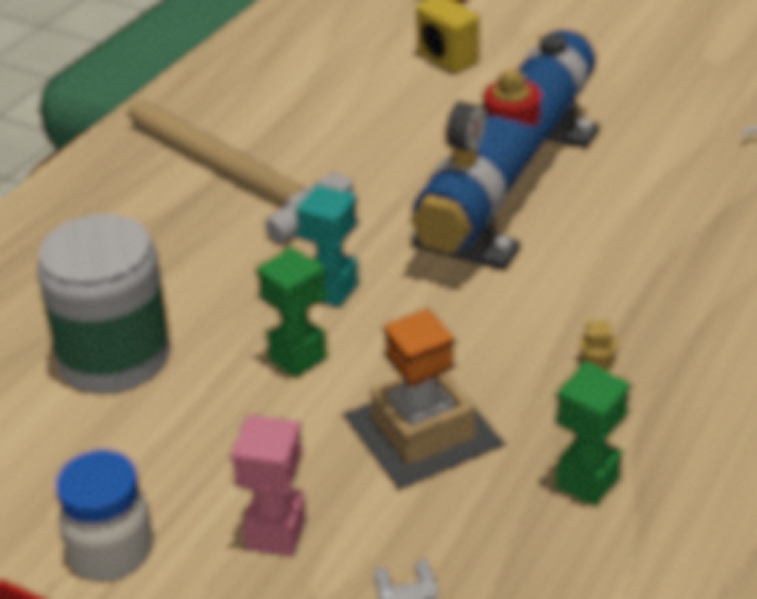

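The pictures show the key upright in its cup (orange top at pixel 265, 228 in the top view). Neither view shows any change elsewhere, so I am handing in.

```bash
python3 -c "
from cell import ctrl
print(ctrl.state()['t']); ctrl.job_done()"
```

```text
33.225
the job is handed in; nothing more can be done
```

The plug is tightened, the orange key is back upright in its stand and the job is handed in at 33.2 s. No verdict was reported.

- **Seating:** The key went fully onto the square. It stopped at a tool height of 0.1604 m, where 0.1606 m was expected.
- **Tightening:** I turned clockwise. The torque at rest rose from about 0.09 to 0.36 N m between wrist angles of 0.0 and 0.15 rad, with the jump near 0.05–0.10 rad. It then climbed at about 0.2 N m per rad, as it should in the snug range. I stopped at 0.40 rad, which I estimate is 0.25–0.40 rad past the jump, inside the 0.15–0.65 range. This rests on torque readings, because the seat depth can't be seen.
- **Unloading:** I eased back 0.06 rad, within the key's play, until the torque was almost gone, then lifted off.
- **Final pictures:** The key's top is about 1 mm from the cup's estimated centre. No bystander has visibly moved, and the arm is clear of everything.
- **Disagreements:**
  - My fits of the plug's starting angle differed between views, about 57° from the top and 35° from the side. I used about 58°, and the key went on at the first try.
  - The separate wrist torque reading was noisy, so I relied mainly on the last joint's effort.

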